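# Purge the welding gas line

### The arm

A 6-joint arm with a two-finger parallel gripper is mounted at the origin on the work surface. World frame = base frame: x ahead of the robot, y to its left, z up, the work surface at z = 0. Lengths are in mm, angles in degrees, forces in N, time in s.
With the tool pointing down it reaches from about 350 to 850 mm from the base axis. Payload 8.1 kg.
Tool frame: the origin (TCP) lies at the very end of the fingers, on their centre line; the grasp point (between the pads) lies 19 mm behind it (r.grip_depth is the distance from the TCP to the grasp point, in mm); z points along the fingers, y is the direction in which the jaws open and shut (so a half turn about z gives the same grasp; the last joint's range is limited). The gripper opens to 85 mm and grips with 20 to 120 N. Pads are 22 mm wide; open, the fingers measure 114 mm over their backs; the gripper's body (76 mm by 85 mm) begins 54 mm behind the grasp point. The pads swing forward as they close: fully open they stand 13 mm farther back than shut.
Start: joints at [71.883, 7.471, 85.268, -0, 87.261, -4.893], TCP at [137.231, 584.1, 231.292] pointing down, gripper open.
Joint ranges: [-169.43, 169.43], [-51.17, 129.36], [1.28, 143.12], [-76.62, 256.62], [0, 156.53], [-152.29, 152.29]. Speed limits (degrees/s): [136.94, 136.94, 159.86, 180, 180, 180].

### API

Orientations are given as [roll, pitch, yaw] about the fixed x, y, z axes, in that order (R = Rz(yaw) Ry(pitch) Rx(roll)).
In Python, from bench import status, viewer, hand_in, r gives the robot as it stands.
- The arm moves only by the shell command python3 -m crank 'ROWS' [OPENING] [FORCE]. ROWS is a JSON object of lists of equal length, an entry for each row: "slide": the shift along the tool's x, y, z in m, a list of three; "twist": the turn about the tool's z in rad. A call has 1 to 8 rows; each row shifts and turns the commanded pose from where the row before left it, along the tool's axes as they then stand; what a row does not reach is not made up. A row lasts 1/10 s, in which the tool goes at most 50 mm and 8.59 degrees, less where a joint would pass 70% of its speed; a pose out of reach is approached as far as the arm can. A call with a gripper value outside its range is refused whole. OPENING is the closure, from 0 (fully open) to 1 (shut), set as the call begins (- or left out, the last holds). The fingers move at their own pace and stop on an object; FORCE is the grip in N (left out, the last holds). Time passes only in rows, so rows that do not move let the fingers close. It gives the time, the measured TCP pose, the force and the opening at its end, in the units of the state.
- status.sense(): the state, without advancing time (a new reading comes with each control period).
- viewer.snapshot(name): name is "scene" or "side" or "wrist"; returns a dict with "img" (400x640x3 uint8, red, green, blue), "fx", "fy", "cx", "cy" (pixels), "R" (3x3) and "t" (3): a world point X has camera coordinates R X + t; the wrist camera has in their place "hand_eye" (4x4, takes a point from camera to tool coordinates, whose origin is the TCP and whose axes are the flange's). Camera axes: x right, y down, z forward; pixel columns grow to the right and rows downward; lengths in mm; the calibration is good to about 2 mm. A picture is of the moment at which its call begins: read the wrist's pose just before it. There is no depth.
- hand_in(): hands the job in, once; it reports no verdict.
The state is a dict: "time": time; "joint_pos": joint angles; "qd": joint speeds; "joint_efforts": joint torques, N m; "tool_pos": TCP position; "tcp_rot": TCP orientation; "ft_force": force on the tool from outside, world axes, zero at the start; "wrist_torque": the same for the moment, N m; "finger_gap": finger opening in mm.
Only numpy, scipy, OpenCV 4.12 (cv2) and the standard library are available. Lean on these libraries where they do the work, as an engineer would, in place of code of your own. Each camera call takes 0.05 s, during which the arm holds its last target.

### The job

Purge the torch's gas line: with a fingertip push the yellow lever of the argon valve round until it lies fully open, in line with its pipe, then reach down into the well of the blue gas purge button on the grey remote control box and press the button all the way down with your fingertip. The program finishes while still holding the blue button down. Only push and press, never take anything between the fingers; leave the yellow button alone, and do not lift or shift the control box or disturb the other things on the bench.

Things in the scene. Friction and masses are not known exactly. Their poses are not given: they have to be found in the camera images.
- valve: Argon shut-off valve, fixed to the bench: brass quarter-turn ball valve in a 25 mm steel pipe. Origin on the bench below the valve's stem, z up. The pipe runs along the body's y, from -140 to +140 mm, its top 58 mm above the bench, and bends down into the bench at both ends (60 mm flanges). A 56 mm gauge at y = +110 mm reaches 135 mm up. The lever turns level about the upright stem, over the pipe.
- valve_lever (a joint): Angle of the valve's lever, rad. 0 = shut: it sticks out square to the pipe to the valve's -x side. It turns anticlockwise seen from above (its end goes from -x round to -y) to 1.571 = fully open, at the stop, in line with the pipe over its -y half. Starts at 0 to 0.3. Stiff: 0.4 N m, about 5 N at the sleeve's middle; stays where it is left. Cannot be lifted.
- lever_sleeve (a point): Middle of the yellow sleeve on the lever, 85 mm from the stem axis, 80 mm above the bench. Sleeve 80 mm long (45 to 125 mm from the stem), 22 mm wide, 14 mm thick (73 to 87 mm above the bench); beside the pipe the space under it is free down to the bench. Turns with the lever: its x points along the lever to the stem, z up; the lever opens towards its -y.
- remote: Remote control box of the welding machine, loose on rubber feet, about 2.2 kg: grey, black corners, 130 (x) x 250 (y) x 80 mm high. Origin at the centre of its underside, z up. Two round wells in its flat top, 48 mm wide, 30 mm deep, centres at x = +12, y = +75 mm (blue rim) and -75 mm (yellow rim); between them a black knob 18 mm high. Steel carrying bar along its +x side, below the top.
- gas_button_top (a point): Centre of the top face of the blue gas purge button, which moves with the button: a flat round head of 29 mm diameter standing in the middle of its well, 18 mm below the rim (62 mm above the bench) when up. It is pressed straight down.
- gas_button (a joint): How far the blue gas purge button is pressed, m: 0 = up, 0.005 = all the way down. A spring returns it: it starts to yield at about 2 N and is fully down at about 6 N.
- wire_button (a joint): How far the yellow wire feed button in the other well is pressed, m: 0 = up, 0.005 = down; same size, depth and spring as the blue one. Not to be pressed.
- pliers: Bystander: long-nose pliers with teal grips, 185 x 60 x 16 mm, lying; origin at the middle of its underside.
- dish: Bystander: round steel dish, 84 mm wide, 22 mm high; origin at the middle of its underside.
- brush: Bystander: wire brush with a wooden handle, 240 x 30 x 32 mm, lying; origin at the middle of its underside.
- nozzle: Bystander: pink ceramic torch nozzle, 22 mm wide, 45 mm high, standing; origin at the middle of its underside.
- coupon: Bystander: T-shaped steel weld test piece, 100 x 60 x 51 mm; origin at the middle of its underside.
- spray: Bystander: orange spray can, 60 mm wide, 170 mm high, standing; origin at the middle of its underside.
- magnet: Bystander: orange triangular welding magnet, 100 x 22 x 90 mm, standing; origin at the middle of its underside.
- tin: Bystander: jar of paste with a green lid, 80 mm wide, 65 mm high; origin at the middle of its underside.

How it is judged:
By the outcome, as a careful person would: the job done as asked, in the order asked, and still so for the second after the job is handed in, while the arm keeps its last pose, push and grip.
It also fails if it takes over 53 s, if anything falls off the work surface, if the arm or the gripper's body presses on something with over 40 N, if the wrist force passes 120 N, or if a joint passes its speed limit or range.

## Working session

There is one attempt and no reset: what is moved stays moved. The work goes in short steps, Python scripts to look and compute and a shell command to move; the robot and the scene stay as the last step left them, time stands still between calls to the robot, and variables do not carry over. Pictures are saved under pics/ and viewed, and the job is handed in when it is done.

```bash
ls; mkdir -p pics
python3 - <<'E'
from bench import status, viewer, r
import cv2
s=status.sense();print(s)
for n in("scene","side","wrist"):
    d=viewer.snapshot(n);cv2.imwrite(f"pics/{n}0.png",d["img"][:,:,::-1])
    print(n,{k:v for k,v in d.items() if k!="img"})
E
```

```text
pics
{'time': 0.0, 'joint_pos': array([ 7.18854479e+01,  7.51456608e+00,  8.53291512e+01, -8.16029248e-04,
        8.72594346e+01, -4.89255402e+00]), 'qd': array([ 0.06187469, -0.03130195, -0.01345355,  0.01770871, -0.08164816,
        0.08790942]), 'joint_efforts': array([-5.37828855e-04, -5.69412482e+01, -5.00538468e+01, -5.27321899e-04,
        1.51724566e-02, -2.31961002e-05]), 'tool_pos': array([137.04630404, 583.590393  , 230.25128485]), 'tcp_rot': array([-1.79897154e+02, -7.98550384e-03,  1.66778035e+02]), 'ft_force': array([ 0.00422644, -0.66560143,  0.20251283]), 'wrist_torque': array([0.00897352, 0.00721612, 0.02647304]), 'finger_gap': 85.71822273360297}
scene {'fx': 426.0598337527214, 'fy': 426.0598337527214, 'cx': 324.08144387407214, 'cy': 195.21951768102457, 'R': array([[-0.87733529,  0.47987425,  0.00187035],
       [ 0.37624592,  0.69028445, -0.61801812],
       [-0.29786205, -0.54150539, -0.78616163]]), 't': array([ 448.99223475, -140.61689107, 1831.22304939])}
side {'fx': 463.88318332334825, 'fy': 463.88318332334825, 'cx': 312.14670673368653, 'cy': 201.15181011363387, 'R': array([[ 0.94404881, -0.32978749, -0.00347284],
       [-0.18553906, -0.52235909, -0.83229577],
       [ 0.27266666,  0.78637217, -0.55432093]]), 't': array([-518.27965158,  151.32006977, 1529.24185923])}
wrist {'fx': 333.0223936874635, 'fy': 333.0223936874635, 'cx': 316.8045048983707, 'cy': 203.619065035528, 'hand_eye': array([[-1.95379942e-04, -9.55786815e-01, -2.94060411e-01,
         7.41958265e+01],
       [ 9.99999670e-01,  4.50971732e-05, -8.11000568e-04,
        -5.79122324e-01],
       [ 7.88404944e-04, -2.94060473e-01,  9.55786491e-01,
        -1.41860185e+02],
       [ 0.00000000e+00,  0.00000000e+00,  0.00000000e+00,
         1.00000000e+00]])}
```

View pics/scene0.png

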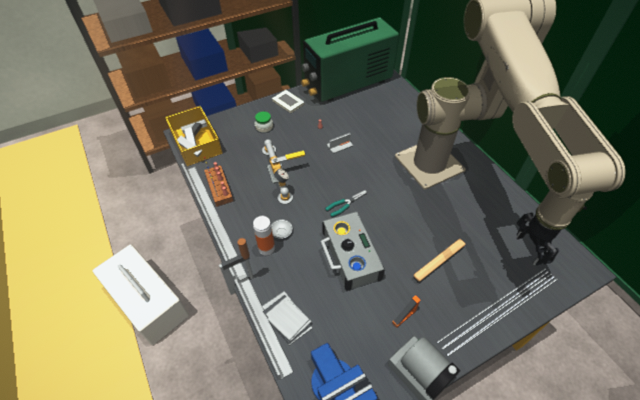

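View pics/side0.png

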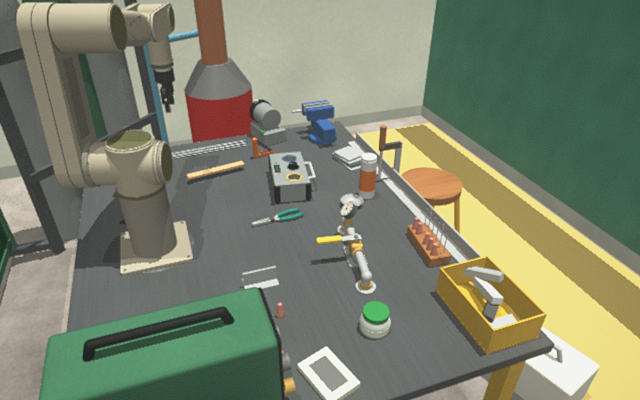

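View pics/wrist0.png

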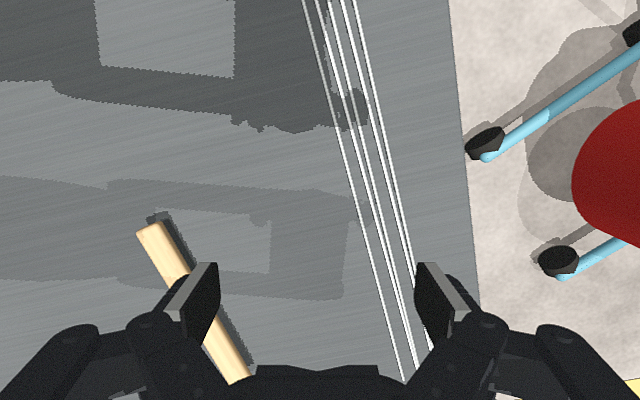

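The scene view shows the valve near (275,170) with its lever sleeve at (290,155), and the box near (352,250) with the blue well at (356,264) and the yellow one at (342,229). The side view shows the sleeve at (330,239) and the box at (290,170). Next I'll zoom in and triangulate.

Run:
```python
import cv2,numpy as np
a=cv2.imread("pics/scene0.png");b=cv2.imread("pics/side0.png")
A=cv2.resize(a[120:300,230:410],None,fx=3,fy=3,interpolation=cv2.INTER_CUBIC)
cv2.imwrite("pics/sceneZ.png",A)
B=cv2.resize(b[130:310,240:420],None,fx=3,fy=3,interpolation=cv2.INTER_CUBIC)
cv2.imwrite("pics/sideZ.png",B)
for n,im in(("scene",a),("side",b)):
    h=cv2.cvtColor(im,cv2.COLOR_BGR2HSV)
    for c,lo,hi in(("yel",(22,150,110),(33,255,255)),("blue",(102,130,60),(122,255,255))):
        m=cv2.inRange(h,lo,hi);k,l,st,ce=cv2.connectedComponentsWithStats(m)
        for i in range(1,k):
            if 15<st[i,4]<400: print(n,c,st[i],ce[i].round(1))
```

```text
scene yel [196 107  22  40 214] [206.5 133.4]
scene yel [165 112  24  40 111] [174. 130.]
scene yel [176 128   7   8  38] [179.1 131.7]
scene yel [286 151  19   8  93] [295.1 154.7]
scene yel [334 222   6  10  16] [335.6 225.7]
scene yel [337 228   9   7  43] [341. 231.]
scene yel [  0 317  11  16  49] [  4.9 325.2]
scene yel [  9 347   5  10  16] [ 10.1 351.1]
scene yel [ 10 365   5  11  22] [ 12.1 370. ]
scene yel [  0 366  18  34 309] [  7.5 385.9]
scene blue [352 262   9   8  54] [356.3 266.2]
scene blue [332 387  23  13 134] [344.8 394.1]
scene blue [353 389  24  11 152] [367.1 395.5]
side yel [317 235  25   9 141] [328.9 239.1]
side yel [483 256  19  15  19] [492.  261.6]
side yel [467 258  15   4  21] [474.2 259.3]
side yel [440 263  49  61 234] [463.8 291.3]
side yel [489 278  57  54 152] [521.9 311.2]
side yel [496 306  11  11  66] [500.5 311.7]
side yel [456 309   5  10  17] [458.2 314.2]
side yel [464 319  11  13  25] [469.1 326.2]
side blue [307 106  26   5  59] [319.4 108.1]
side blue [316 119  18  12 126] [324.8 124.2]
side blue [310 134   8   7  30] [312.8 137. ]
```

View pics/sceneZ.png

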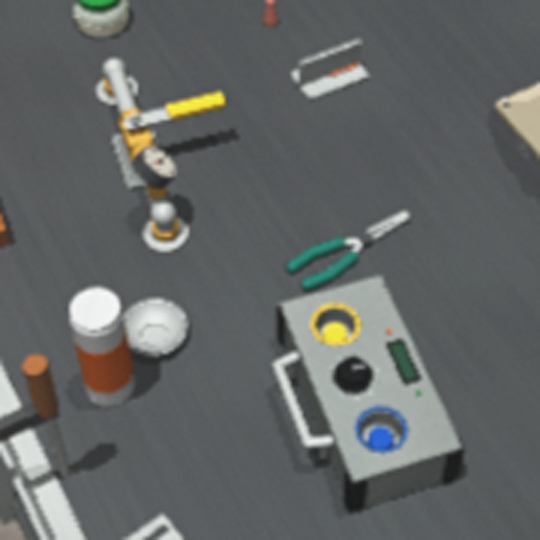

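View pics/sideZ.png

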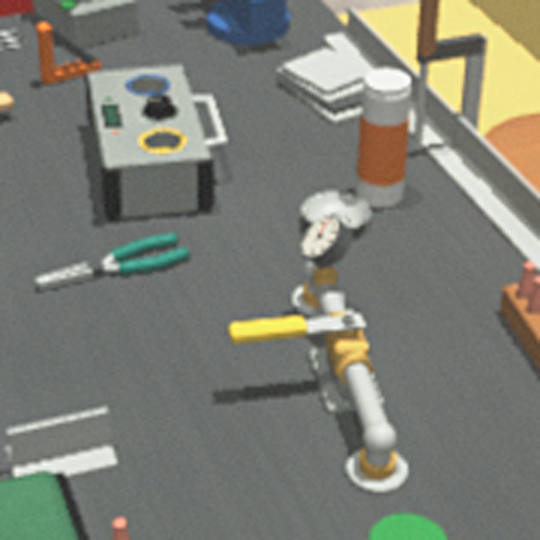

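```bash
cat > h.py <<'E'
import numpy as np, cv2, pickle
def ray(c,u,v):
    d=np.array([(u-c["cx"])/c["fx"],(v-c["cy"])/c["fy"],1.])
    R=np.array(c["R"]);o=-R.T@np.array(c["t"]);d=R.T@d
    return o,d/np.linalg.norm(d)
def onz(c,u,v,z):
    o,d=ray(c,u,v);return o+d*(z-o[2])/d[2]
def tri(obs):
    A=np.zeros((3,3));b=np.zeros(3);L=[ray(*x) for x in obs]
    for o,d in L:
        P=np.eye(3)-np.outer(d,d);A+=P;b+=P@o
    X=np.linalg.solve(A,b)
    return X,[round(float(np.linalg.norm(np.cross(X-o,d))),1) for o,d in L]
def proj(c,X):
    p=np.array(c["R"])@X+c["t"];return c["fx"]*p[0]/p[2]+c["cx"],c["fy"]*p[1]/p[2]+c["cy"]
def wristcam(snap,state):
    from scipy.spatial.transform import Rotation as Ro
    Rt=Ro.from_euler("xyz",state["tcp_rot"],degrees=True).as_matrix()
    H=np.array(snap["hand_eye"]);Rc=Rt@H[:3,:3];o=Rt@H[:3,3]+state["tool_pos"]
    c=dict(snap);c["R"]=Rc.T;c["t"]=-Rc.T@o;return c
E
python3 - <<'E'
from h import *
from bench import viewer
S=viewer.snapshot("scene");D=viewer.snapshot("side")
pickle.dump({"scene":S,"side":D},open("cams.pkl","wb"))
f=lambda z,o:(z+.5)/3-.5+o
def zs(x,y):return (S,f(x,230),f(y,120))
def zd(x,y):return (D,f(x,240),f(y,130))
for n,a,b,h in(("outer",(224,99),(231,331),80),("inner",(168,108),(305,326),80),("stem",(131,121),(350,319),80),
 ("blue",(382,429),(149,84),80),("yel",(336,324),(162,140),80),("knobtop",(353,374),(160,104),98),("flange_far",(164,234),(300,298),0),("flange_near",(113,88),(377,470),0)):
    X,e=tri([zs(*a),zd(*b)]);print(n,X.round(1),e,onz(*zs(*a),h).round(),onz(*zd(*b),h).round())
E
```

```text
outer [ 477.9 -237.6   80.9] [2.9, 2.9] [ 475. -237.   80.] [ 481. -238.   80.]
inner [ 552.5 -257.6   82.5] [2.1, 2.1] [ 550. -259.   80.] [ 556. -255.   80.]
stem [ 604.1 -260.7   80.4] [0.1, 0.1] [ 604. -261.   80.] [ 604. -260.   80.]
blue [554.5 303.5  79.5] [3.0, 3.0] [552. 305.  80.] [557. 301.  80.]
yel [527.7 156.   79.2] [2.0, 2.0] [526. 157.  80.] [529. 154.  80.]
knobtop [548.5 230.3  88.1] [2.0, 2.0] [550. 236.  98.] [545. 212.  98.]
flange_far [ 618.4 -118.     2.3] [9.3, 9.3] [ 626. -123.   -0.] [ 611. -112.    0.]
flange_near [ 575.8 -401.5    3.5] [0.8, 0.8] [ 575. -405.    0.] [ 577. -398.    0.]
```

Heights and the well spacing (149.6 mm against 150) check out. I'll move over the box and take a close look with the wrist camera.

```bash
python3 -m crank '{"slide":[[-0.03,-0.012,0],[-0.04,-0.016,0],[-0.04,-0.016,0],[-0.04,-0.016,0],[-0.04,-0.016,0],[-0.04,-0.016,0],[-0.04,-0.016,0],[-0.04,-0.016,0]],"twist":[0,0,0,0,0,0,0,0]}' 1 40
python3 -m crank '{"slide":[[-0.04,-0.018,0],[-0.04,-0.018,0],[-0.03,-0.012,0],[-0.02,-0.008,0],[0,0,0]],"twist":[0,0,0,0,0]}'
```

```text
time: 1.05
tool_pos: [411.9, 391.2, 231.3]
tcp_rot: [180.0, 0.0, 166.8]
ft_force: [-0.6, 0.4, 0.1]
finger_gap: 0.1
time: 1.55
tool_pos: [526.4, 305.9, 230.9]
tcp_rot: [-180.0, 0.0, 166.6]
ft_force: [-0.7, 0.2, 0.4]
finger_gap: 0.2
```

Run:
```python
from h import *
from bench import status, viewer
s=status.sense();d=viewer.snapshot("wrist");print(s["tool_pos"],s["tcp_rot"],s["time"],s["finger_gap"])
cv2.imwrite("pics/w1.png",d["img"][:,:,::-1]);pickle.dump(wristcam(d,s),open("w1.pkl","wb"))
```

```text
[526.40465824 305.94396896 230.86599431] [-1.79953527e+02  1.63556787e-02  1.66579726e+02] 1.55 0.172587435484926
```

View pics/w1.png

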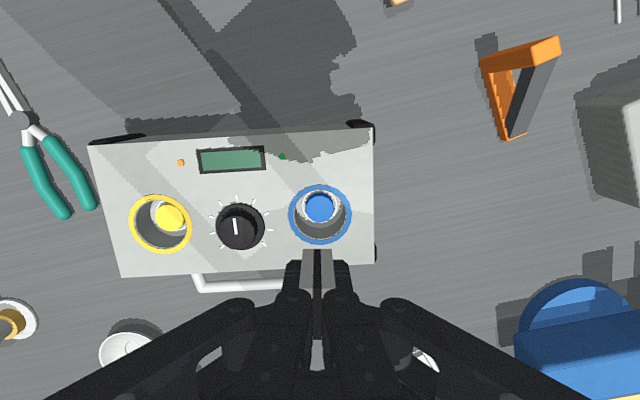

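The wrist view shows the blue rim centred at about (320,214), the button head at (319,207) and the yellow rim at (161,223). The shut fingers are narrow, visible at (317,270). I'll fit these with masks.

Run:
```python
from h import *
c=pickle.load(open("w1.pkl","rb"));C=pickle.load(open("cams.pkl","rb"))
im=cv2.imread("pics/w1.png");h=cv2.cvtColor(im,cv2.COLOR_BGR2HSV)
for n,lo,hi,box in(("blue",(100,120,60),(122,255,255),(280,175,360,250)),("yel",(20,120,90),(35,255,255),(120,185,200,260))):
    m=cv2.inRange(h,lo,hi)
    x0,y0,x1,y1=box;q=np.zeros_like(m);q[y0:y1,x0:x1]=m[y0:y1,x0:x1]
    cn,hi_=cv2.findContours(q,cv2.RETR_EXTERNAL,cv2.CHAIN_APPROX_NONE)
    P=max(cn,key=cv2.contourArea);e=cv2.fitEllipse(cv2.convexHull(P));print(n,"rim",e,onz(c,*e[0],80).round(1))
    k,l,st,ce=cv2.connectedComponentsWithStats(q)
    for i in range(1,k):
        if st[i,4]>60:print(st[i],ce[i].round(1),onz(c,*ce[i],62).round(1))
# cross-view triangulations of rim: wrist+scene+side
f=lambda z,o:(z+.5)/3-.5+o
for n,w,a,b in(("blue",(320,214),(382,429),(149,84)),):
    print(tri([(c,*w),(C["scene"],f(a[0],230),f(a[1],120)),(C["side"],f(b[0],240),f(b[1],130))]))
```

```text
blue rim ((319.4551696777344, 214.33920288085938), (59.52474594116211, 62.83873748779297), 88.4707260131836) [552.4 301.3  80. ]
[288 185  64  60 798] [319.7 213.8] [557.9 300.4  62. ]
[306 193  28  29 649] [319.3 207. ] [550.9 301.6  62. ]
yel rim ((159.9320068359375, 223.71151733398438), (56.35530090332031, 65.7349853515625), 121.82810974121094) [526.7 153.6  80. ]
[ 129  194   63   60 1476] [163.9 220.6] [529.  148.3  62. ]
(array([553.71500846, 302.58469074,  79.07267951]), [1.4, 2.7, 3.5])
```

```bash
python3 -m crank '{"slide":[[-0.006,-0.034,0],[-0.009,-0.044,0],[-0.009,-0.044,0],[-0.009,-0.044,0],[-0.009,-0.044,0],[-0.009,-0.044,0],[-0.009,-0.044,0],[-0.009,-0.044,0]],"twist":[0,0,0,0,0,0,0,0]}'
python3 -m crank '{"slide":[[-0.009,-0.044,0],[-0.009,-0.044,0],[-0.006,-0.034,0],[0,0,0],[0,0,0],[0,0,0],[0,0,0],[0,0,0]],"twist":[0,0,0,0.148,0.148,0.148,0.148,0.148]}'
python3 -m crank '{"slide":[[0,0,0],[0,0,0],[0,0,0],[0,0,0],[0,0,0],[0,0,0]],"twist":[0.148,0.148,0.148,0.148,0.148,0]}'
python3 - <<'E'
from h import *
from bench import status, viewer
s=status.sense();d=viewer.snapshot("wrist");print(s["tool_pos"],s["tcp_rot"],s["joint_pos"],s["time"])
cv2.imwrite("pics/w2.png",d["img"][:,:,::-1]);pickle.dump(wristcam(d,s),open("w2.pkl","wb"))
E
```

```text
time: 2.4
tool_pos: [512.7, -40.9, 231.5]
tcp_rot: [180.0, 0.0, 166.9]
ft_force: [0.8, 0.4, 0.1]
finger_gap: -0.3
time: 3.2
tool_pos: [508.8, -163.4, 231.3]
tcp_rot: [180.0, -0.0, 124.1]
ft_force: [-0.1, -0.3, 0.7]
finger_gap: 0.2
time: 3.8
tool_pos: [508.8, -163.5, 231.3]
tcp_rot: [180.0, -0.0, 81.9]
ft_force: [-0.5, 0.6, -0.5]
finger_gap: -0.3
[ 508.80597609 -163.4923616   231.32533194] [ 1.79999524e+02 -1.86417454e-02  8.19164737e+01] [-2.33235191e+01 -2.70203536e+00  9.57214354e+01  1.81362949e-02
  8.69850414e+01 -1.52409473e+01] 3.8
```

View pics/w2.png

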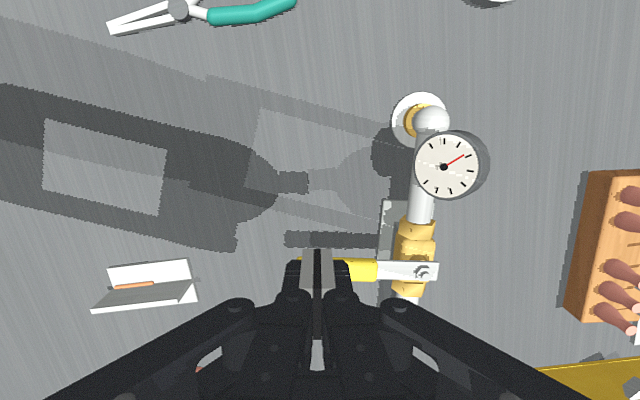

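The wrist view shows the stem nut at about (420,270), the sleeve running left from x≈377 with its edges at y≈259 and 281, and the fingertip in front of it.

Run:
```python
from h import *
c=pickle.load(open("w2.pkl","rb"));C=pickle.load(open("cams.pkl","rb"))
for n,u,v,z in(("stem",420,270,90),("sl in top",377,259.5,87),("sl in bot",377,281,87),("sl far top",344,258.5,87),("flange",419,117,0),("elbow",433,119,58)):
    print(n,onz(c,u,v,z).round(1))
f=lambda z,o:(z+.5)/3-.5+o
print(tri([(c,420,270),(C["scene"],f(131,230),f(121,120)),(C["side"],f(350,240),f(319,130))]))
im=cv2.imread("pics/w2.png");cv2.imwrite("pics/w2z.png",cv2.resize(im[220:310,270:450],None,fx=4,fy=4))
```

```text
stem [ 595.3 -255.4   90. ]
sl in top [ 556.3 -240.2   87. ]
sl in bot [ 554.3 -263.2   87. ]
sl far top [ 525.5 -234.8   87. ]
flange [ 627.6 -122.     0. ]
elbow [ 623.5 -120.7   58. ]
(array([ 601.89381821, -261.6662697 ,   79.67909752]), [3.7, 1.9, 2.2])
```

View pics/w2z.png

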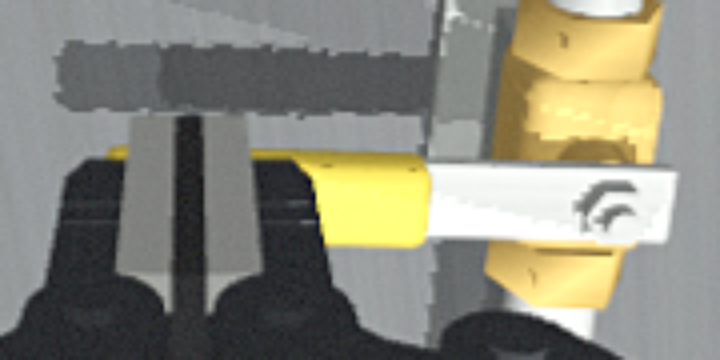

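Stem ≈ (601,-260.5). The pipe yaw is about -10° from the flanges, which are 283 mm apart against 280 expected. The lever is at ~0. Next I go down beside the sleeve on its trailing side.

```bash
python3 -m crank '{"slide":[[-0.02,0.008,0],[-0.019,0.009,0.01],[0,0,0.03],[0,0,0.04],[0,0,0.04],[0,0,0.03],[0,0,0.014],[0,0,0]],"twist":[0.02,0.02,0,0,0,0,0,0]}'
python3 - <<'E'
from h import *
from bench import status, viewer
s=status.sense();print(s["tool_pos"],s["tcp_rot"],s["time"])
for n in("scene","wrist"):
    d=viewer.snapshot(n);im=d["img"][:,:,::-1]
    if n=="scene":im=cv2.resize(im[130:210,240:340],None,fx=5,fy=5,interpolation=cv2.INTER_CUBIC)
    cv2.imwrite(f"pics/{n}3.png",im)
E
```

```text
time: 4.65
tool_pos: [518.2, -204.7, 65.1]
tcp_rot: [-179.8, -0.1, 79.9]
ft_force: [-0.2, -0.3, -0.6]
finger_gap: 0.0
[ 518.19119013 -204.66059831   65.0782297 ] [-1.79758487e+02 -7.88308555e-02  7.98540187e+01] 4.65
```

View pics/scene3.png

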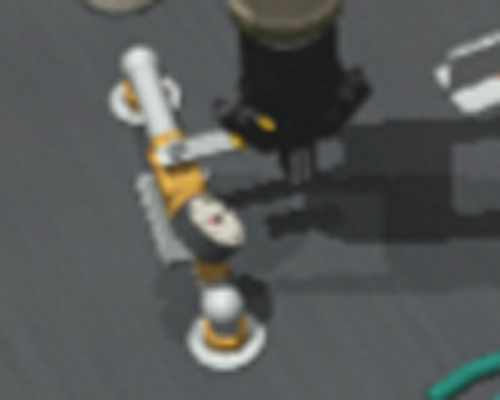

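View pics/wrist3.png

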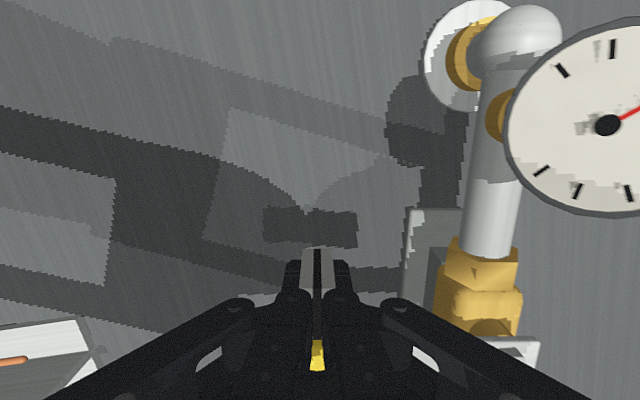

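The fingers stand beside the sleeve (the yellow showing at (317,355) lies just beyond them) and are clear of the gauge. I'll move to contact.

```bash
python3 -m crank '{"slide":[[-0.006,0,0],[-0.006,0,0],[-0.004,0,0],[-0.002,0,0],[0,0,0]],"twist":[0,0,0,0,0]}'
python3 -m crank '{"slide":[[-0.0035,-0.0006,0],[-0.0035,-0.0006,0],[0,0,0]],"twist":[-0.039,-0.039,0]}'
```

```text
time: 5.25
tool_pos: [516.6, -224.2, 67.6]
tcp_rot: [180.0, 0.0, 79.7]
ft_force: [0.9, -0.3, 0.1]
finger_gap: 0.1
time: 5.55
tool_pos: [514.1, -229.8, 67.3]
tcp_rot: [-180.0, -0.1, 84.2]
ft_force: [-0.7, 2.7, 2.8]
finger_gap: 0.1
```

```bash
python3 -m crank '{"slide":[[-0.0071,-0.0013,0],[-0.0071,-0.0013,0],[-0.0071,-0.0013,0],[-0.0071,-0.0013,0]],"twist":[-0.0785,-0.0785,-0.0785,-0.0785]}'
```

```text
time: 5.95
tool_pos: [508.7, -257.7, 66.9]
tcp_rot: [-179.9, -0.1, 102.3]
ft_force: [-3.5, 5.2, 3.4]
finger_gap: 0.3
```

```bash
python3 -m crank '{"slide":[[-0.0071,-0.0015,0],[-0.0071,-0.0015,0],[-0.0071,-0.0015,0],[-0.0071,-0.0015,0],[-0.0071,-0.0015,0],[-0.0071,-0.0015,0],[-0.0071,-0.0015,0],[-0.0071,-0.0015,0]],"twist":[-0.0785,-0.0785,-0.0785,-0.0785,-0.0785,-0.0785,-0.0785,-0.0785]}'
python3 -m crank '{"slide":[[-0.0071,-0.0015,0],[-0.0071,-0.0015,0],[-0.0071,-0.0015,0],[-0.0071,-0.0015,0]],"twist":[-0.0785,-0.0785,-0.0785,-0.0785]}'
```

```text
time: 6.75
tool_pos: [524.6, -312.9, 66.9]
tcp_rot: [-180.0, -0.1, 138.2]
ft_force: [-3.9, 5.2, 4.7]
finger_gap: -0.3
time: 7.15
tool_pos: [544.3, -333.9, 66.9]
tcp_rot: [180.0, -0.2, 156.2]
ft_force: [-3.8, 4.5, 2.8]
finger_gap: -0.2
```

```bash
python3 -m crank '{"slide":[[-0.0071,-0.0015,0],[-0.0071,-0.0015,0],[-0.005,-0.001,0]],"twist":[-0.0785,-0.0785,-0.055]}'
python3 -m crank '{"slide":[[-0.002,0,0],[-0.0015,0,0],[0,0,0]],"twist":[0,0,0]}'
```

```text
time: 7.45
tool_pos: [560.9, -344.2, 66.6]
tcp_rot: [179.9, -0.2, 168.4]
ft_force: [-4.3, 3.8, 2.4]
finger_gap: -0.2
time: 7.75
tool_pos: [561.7, -344.5, 66.5]
tcp_rot: [179.9, -0.5, 168.2]
ft_force: [-16.9, 6.3, 11.4]
finger_gap: 0.0
```

The force went from about 4 to 17 N in x, so the lever seems to be at its stop. I'll check with the cameras.

Run:
```python
from h import *
from bench import status, viewer
for n in("scene","side","wrist"):
    d=viewer.snapshot(n);im=d["img"][:,:,::-1]
    if n=="scene":im=cv2.resize(im[120:220,230:330],None,fx=5,fy=5,interpolation=cv2.INTER_CUBIC)
    if n=="side":im=cv2.resize(im[190:310,290:410],None,fx=5,fy=5,interpolation=cv2.INTER_CUBIC)
    cv2.imwrite(f"pics/{n}4.png",im)
```

```text
(no output)
```

View pics/scene4.png

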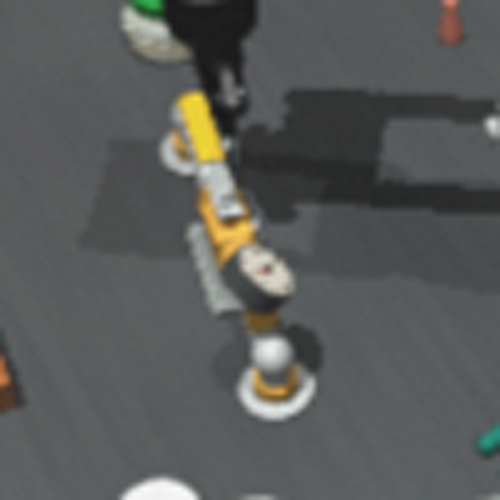

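View pics/side4.png

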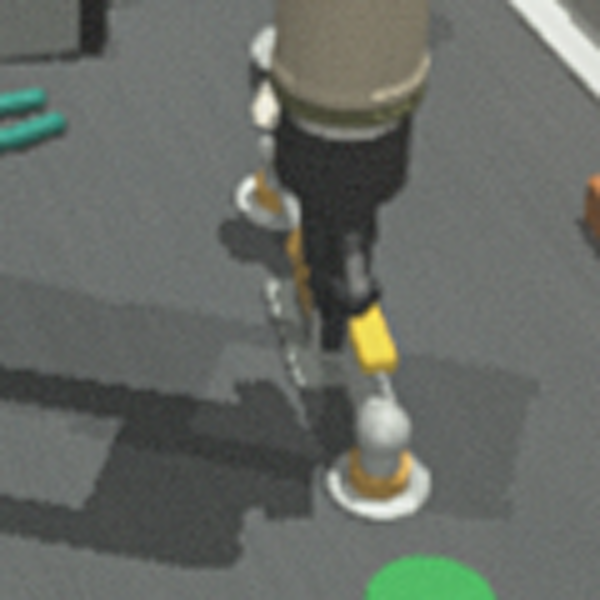

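View pics/wrist4.png

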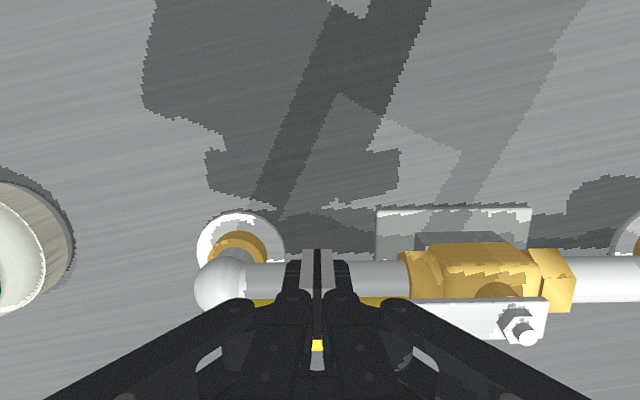

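The lever looks parallel to the pipe in all three views: in the wrist view the lever edge runs (410,302) to (545,298) and the pipe's slope is the same. One more small push to confirm the stop.

```bash
python3 -m crank '{"slide":[[-0.0015,0,0],[0,0,0],[0,0,0]],"twist":[0,0,0]}'
```

```text
time: 8.2
tool_pos: [561.7, -344.5, 66.4]
tcp_rot: [179.9, -0.6, 168.2]
ft_force: [-24.1, 8.7, 15.1]
finger_gap: 0.1
```

It doesn't move, and the force rises to 24 N: a hard stop. Back off and rise.

```bash
python3 -m crank '{"slide":[[0.01,0,0],[0.02,0,0],[0.01,0,-0.01],[0,0,-0.04],[0,0,-0.04],[0,0,-0.04],[0,0,-0.035],[0,0,0]],"twist":[0,0,0,0,0,0,0,0]}'
python3 - <<'E'
from h import *
from bench import status, viewer
s=status.sense();print(s["tool_pos"],s["tcp_rot"],s["joint_pos"])
for n in("scene","wrist"):
    d=viewer.snapshot(n);im=d["img"][:,:,::-1]
    if n=="wrist":pickle.dump(wristcam(d,s),open("w5.pkl","wb"))
    cv2.imwrite(f"pics/{n}5.png",im)
    if n=="scene":cv2.imwrite(f"pics/{n}5z.png",cv2.resize(im[120:220,230:330],None,fx=5,fy=5,interpolation=cv2.INTER_CUBIC))
E
```

```text
time: 9.0
tool_pos: [529.9, -339.9, 239.8]
tcp_rot: [-179.7, 0.6, 168.2]
ft_force: [0.5, 0.1, 0.2]
finger_gap: 0.0
[ 529.90854254 -339.85969252  239.83940369] [-179.70859235    0.57751989  168.18671957] [-3.73310969e+01  1.11960062e+01  8.02514559e+01 -1.42062170e-02
  8.79058207e+01 -1.15515909e+02]
```

View pics/scene5z.png

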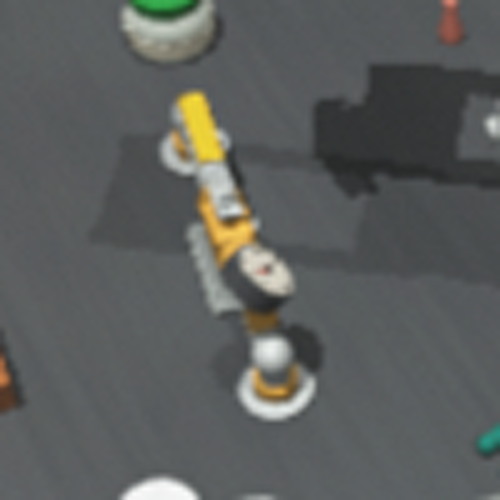

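View pics/wrist5.png

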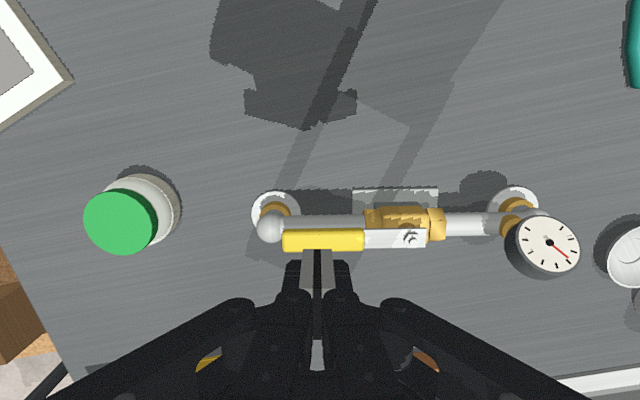

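The lever lies in line over the pipe: the sleeve at (283–363,238) is parallel to the pipe. Now over to the blue well.

```bash
python3 -m crank '{"slide":[[0.0025,0.015,0],[0.0075,0.043,0],[0.0075,0.043,0],[0.0075,0.043,0],[0.0075,0.043,0],[0.0075,0.043,0],[0.0075,0.043,0],[0.0075,0.043,0]],"twist":[0,0,0,0,0,0,0,0]}'
python3 -m crank '{"slide":[[0.0075,0.043,0],[0.0075,0.043,0],[0.0075,0.043,0],[0.0075,0.043,0],[0.0075,0.043,0],[0.0075,0.043,0],[0.0075,0.043,0],[0.0025,0.015,0]],"twist":[0,0,0,0,0,0,0,0]}'
python3 -m crank '{"slide":[[0,0,0],[0,0,0]],"twist":[0,0]}'
python3 - <<'E'
from h import *
from bench import status, viewer
s=status.sense();print(s["tool_pos"],s["tcp_rot"])
d=viewer.snapshot("wrist");im=d["img"][:,:,::-1];c=wristcam(d,s)
cv2.imwrite(f"pics/w6.png",im)
h=cv2.cvtColor(im,cv2.COLOR_BGR2HSV);m=cv2.inRange(h,(100,120,60),(122,255,255))
k,l,st,ce=cv2.connectedComponentsWithStats(m)
for i in range(1,k):
    if st[i,4]>100:print(st[i],ce[i].round(1),onz(c,*ce[i],62).round(1))
E
```

```text
time: 9.9
tool_pos: [536.0, -14.5, 230.1]
tcp_rot: [-180.0, -0.2, 168.3]
ft_force: [0.1, 0.5, -0.2]
finger_gap: 0.1
time: 10.7
tool_pos: [545.4, 307.4, 229.6]
tcp_rot: [-179.9, -0.2, 168.5]
ft_force: [-0.3, -0.0, -0.3]
finger_gap: -0.1
time: 10.9
tool_pos: [547.1, 302.9, 230.7]
tcp_rot: [-179.9, -0.1, 168.3]
ft_force: [0.4, -0.5, 0.3]
finger_gap: -0.2
[547.08768624 302.86320199 230.70254364] [-1.79882190e+02 -1.14001066e-01  1.68300435e+02]
[285 163  65  62 858] [317.6 193.1] [557.1 300.3  62. ]
[303 173  29  30 674] [317.3 187.7] [551.8 301.1  62. ]
[  509   272   131   123 12450] [578.9 333. ] [772.1 550.5  62. ]
```

View pics/w6.png

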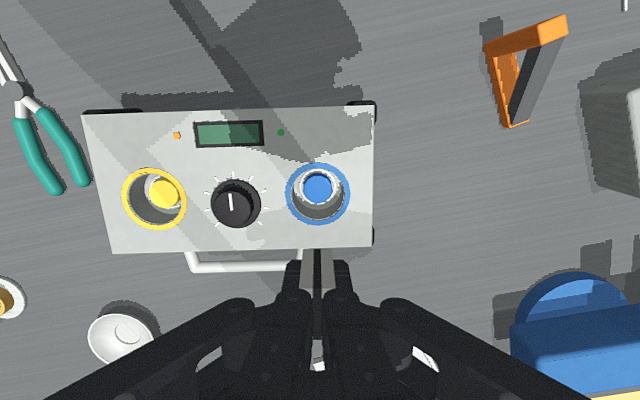

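The wrist view gives the button head at (317,188) → (551.8, 301.1), in agreement with the earlier (550.9, 301.6). Descend to just above the rim, then look.

```bash
python3 -m crank '{"slide":[[-0.005,0,0.02],[0,0,0.03],[0,0,0.03],[0,0,0.03],[0,0,0.02],[0,0,0.008],[0,0,0]],"twist":[0,0,0,0,0,0,0]}'
python3 - <<'E'
from h import *
from bench import status, viewer
s=status.sense();print(s["tool_pos"],s["tcp_rot"])
out=[]
for n,b in(("scene",(310,200)),("side",(260,130))):
    d=viewer.snapshot(n);im=d["img"][:,:,::-1]
    out.append(cv2.resize(im[b[1]:b[1]+90,b[0]:b[0]+90],None,fx=4,fy=4,interpolation=cv2.INTER_CUBIC))
cv2.imwrite("pics/pre.png",np.hstack(out))
d=viewer.snapshot("wrist");cv2.imwrite("pics/w7.png",d["img"][:,:,::-1])
E
```

```text
time: 11.65
tool_pos: [552.3, 300.6, 93.0]
tcp_rot: [-179.9, -0.1, 168.2]
ft_force: [0.1, 0.2, 0.7]
finger_gap: -0.2
[552.31910216 300.62464302  92.97947459] [-1.79898039e+02 -1.20735712e-01  1.68173740e+02]
```

View pics/pre.png

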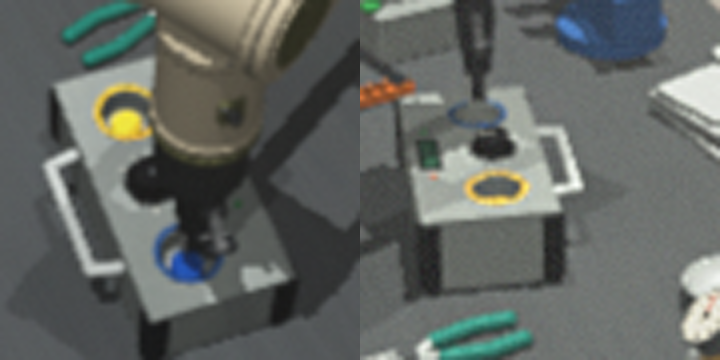

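View pics/w7.png

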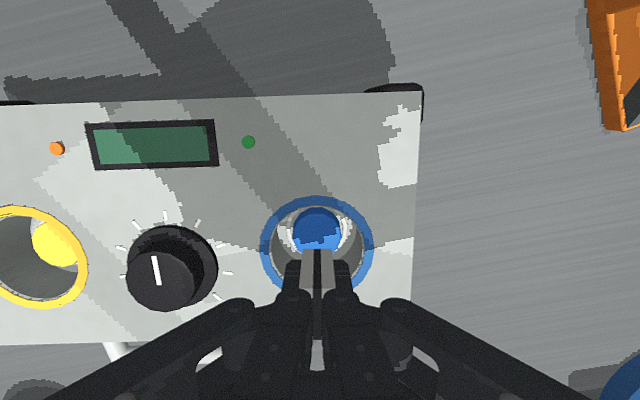

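The fingers stand centred over the blue well: the rim is centred at (317,250), where the fingertips are too. Descend into the well, then press in small steps.

```bash
python3 -m crank '{"slide":[[0,0,0.01],[0,0,0.01],[0,0,0.006],[0,0,0]],"twist":[0,0,0,0]}'
python3 -m crank '{"slide":[[0,0,0.003],[0,0,0.002],[0,0,0]],"twist":[0,0,0]}'
```

```text
time: 12.2
tool_pos: [551.8, 301.8, 66.3]
tcp_rot: [-179.9, -0.1, 168.3]
ft_force: [-0.7, -0.9, -0.9]
finger_gap: 0.0
time: 12.5
tool_pos: [552.9, 302.2, 63.1]
tcp_rot: [-180.0, -0.0, 168.3]
ft_force: [-0.0, 0.4, -0.3]
finger_gap: 0.2
```

```bash
python3 -m crank '{"slide":[[0,0,0.002],[0,0,0],[0,0,0]],"twist":[0,0,0]}'
python3 -m crank '{"slide":[[0,0,0.002],[0,0,0],[0,0,0]],"twist":[0,0,0]}'
python3 -m crank '{"slide":[[0,0,0.001],[0,0,0],[0,0,0]],"twist":[0,0,0]}'
```

```text
time: 12.8
tool_pos: [553.4, 302.4, 61.8]
tcp_rot: [180.0, 0.0, 168.3]
ft_force: [0.5, 0.1, 2.2]
finger_gap: 0.1
time: 13.1
tool_pos: [553.4, 302.4, 59.7]
tcp_rot: [180.0, 0.0, 168.3]
ft_force: [0.3, -0.2, 4.1]
finger_gap: 0.1
time: 13.4
tool_pos: [553.4, 302.4, 58.6]
tcp_rot: [180.0, 0.0, 168.3]
ft_force: [1.0, 1.4, 5.3]
finger_gap: -0.1
```

```bash
python3 -m crank '{"slide":[[0,0,0.001],[0,0,0],[0,0,0]],"twist":[0,0,0]}'
python3 -m crank '{"slide":[[0,0,0.001],[0,0,0],[0,0,0]],"twist":[0,0,0]}'
```

```text
time: 13.7
tool_pos: [553.4, 302.4, 57.6]
tcp_rot: [180.0, 0.0, 168.3]
ft_force: [0.8, 0.5, 5.4]
finger_gap: 0.2
time: 14.0
tool_pos: [553.4, 302.4, 57.0]
tcp_rot: [180.0, 0.0, 168.3]
ft_force: [-0.6, -0.0, 8.8]
finger_gap: 0.2
```

```bash
python3 -m crank '{"slide":[[0,0,0.001],[0,0,0],[0,0,0]],"twist":[0,0,0]}'
python3 -m crank '{"slide":[[0,0,0.001],[0,0,0],[0,0,0]],"twist":[0,0,0]}'
python3 - <<'E'
from h import *
from bench import status, viewer
out=[]
for n in("scene","side"):
    d=viewer.snapshot(n);im=np.ascontiguousarray(d["img"][:,:,::-1]);a=cv2.imread(f"pics/{n}0.png")
    cv2.imwrite(f"pics/{n}9.png",im)
d=viewer.snapshot("wrist");cv2.imwrite("pics/w9.png",d["img"][:,:,::-1])
E
```

```text
time: 14.3
tool_pos: [553.5, 302.5, 56.9]
tcp_rot: [180.0, 0.0, 168.3]
ft_force: [-3.3, -0.9, 15.2]
finger_gap: -0.0
time: 14.6
tool_pos: [553.5, 302.5, 56.8]
tcp_rot: [180.0, 0.1, 168.3]
ft_force: [-7.3, -2.8, 21.5]
finger_gap: 0.1
```

View pics/scene9.png

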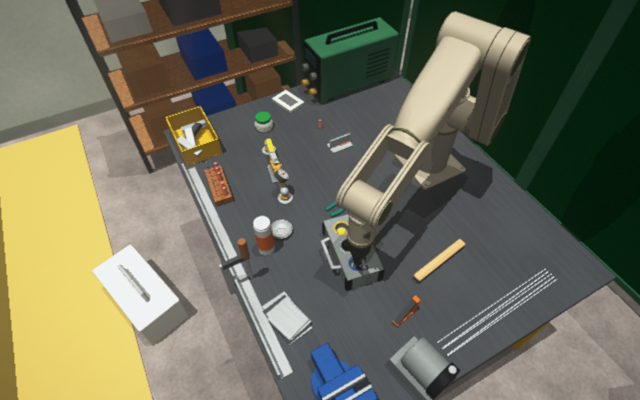

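View pics/w9.png

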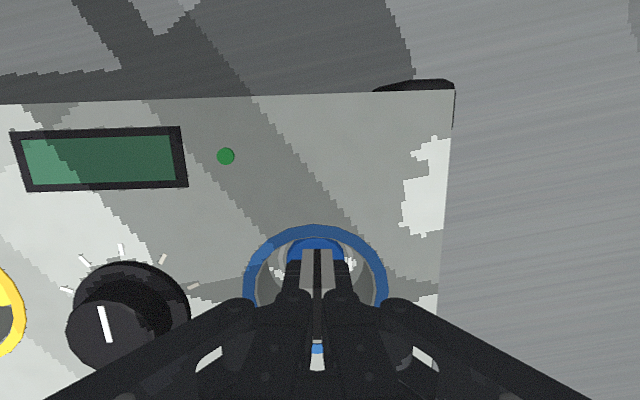

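View pics/side9.png

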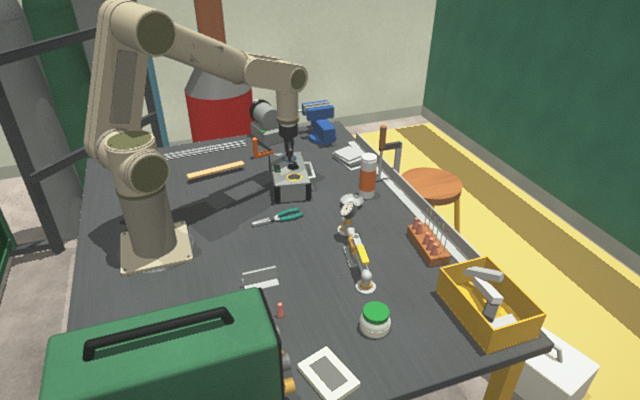

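The button is at its stop: at z 56.8 the height no longer changes as the force rises. I'll ease off about 1 mm to bring down the sideways load and check that the box hasn't moved.

```bash
python3 -m crank '{"slide":[[0,0,-0.0007],[0,0,0],[0,0,0],[0,0,0]],"twist":[0,0,0,0]}'
python3 - <<'E'
from h import *
from bench import status, viewer
im9=viewer.snapshot("side")["img"][:,:,::-1]
for im in(cv2.imread("pics/side0.png"),im9):
    h=cv2.cvtColor(np.ascontiguousarray(im),cv2.COLOR_BGR2HSV)[160:200,270:320];m=cv2.inRange(h,(18,90,90),(35,255,255))
    ys,xs=np.nonzero(m);print(len(xs),xs.mean()+270,ys.mean()+160)
print(status.sense()["ft_force"],status.sense()["tool_pos"])
E
```

```text
time: 15.15
tool_pos: [553.5, 302.5, 56.9]
tcp_rot: [180.0, 0.1, 168.3]
ft_force: [-5.1, -1.6, 16.7]
finger_gap: 0.1
59 293.54237288135596 176.8135593220339
59 293.7118644067797 176.74576271186442
[-4.73465349 -2.67776743 17.05636203] [553.46172837 302.50849496  56.90860571]
```

The box hasn't moved: the yellow rim shifted less than 0.2 px. The button is held at its stop with about 17 N, so I'm handing in.

```bash
python3 -c "
from bench import hand_in
print(hand_in())"
```

```text
the job is handed in; nothing more can be done
None
```

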